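# Mirror the spice row onto the bamboo rack

## Robot

A 6-joint arm with a two-finger parallel gripper is mounted at the origin on the work surface. World frame = base frame: x ahead of the robot, y to its left, z up, the work surface at z = 0. Lengths are in m, angles in rad, forces in N, time in s.
With the tool pointing down it reaches from about 0.275 to 0.975 m from the base axis. Payload 8.4 kg.
Tool frame: the origin (TCP) lies midway between the tips of the shut fingers; the grasp point (between the pads) lies 19 mm behind it; z points along the fingers, y is the line along which they close (so a half turn about z gives the same grasp; the last joint's range is limited). The gripper opens to 92 mm and grips with 3 to 60 N. Pads are 20 mm wide; open, the fingers measure 128 mm over their backs; the gripper's body (75 mm by 189 mm) begins 69 mm behind the grasp point.
Start: joints at [1.132, 0.353, 1.633, -0, 1.155, -0.002], TCP at [0.264, 0.566, 0.215] pointing down, gripper open.
Joint ranges: [-2.63, 2.63], [-0.92, 2.1], [0.06, 2.66], [-1.3, 4.44], [0, 2.69], [-3.02, 3.02]. Speed limits (rad/s): [2.22, 2.22, 2.79, 3.14, 3.14, 3.14].

## Interface

Orientations are given as a rotation vector (axis times angle).
In Python, from plant import env, vision, job, nets gives the robot as it stands.
- The arm moves only by the tool send_rows, never from a script. Its argument "deltas" is a list of rows, each an object of numbers: "wx", "wy", "wz": the turn, a rotation vector about the tool's x, y, z in degrees; "x", "y", "z": the shift along the tool's x, y, z in cm; "claw": the opening, from -1 (shut) to 1 (fully open). In form: [{"wx": .., "wy": .., "wz": .., "x": .., "y": .., "z": .., "claw": ..}, ...]. A call has exactly 5 rows; each row is the pose to reach, as a shift and turn from the pose commanded when the call began, along the tool's axes at that moment; what a row does not reach only later rows make up. A row lasts 1/12 s, in which the tool goes at most 41.7 mm and 7.16 degrees, less where a joint would pass 70% of its speed; a pose out of reach is approached as far as the arm can. A call with a gripper value outside its range is refused whole. The fingers move at their own pace and stop on an object; "grip_force" is the grip in N (left out, the last holds). Time passes only in rows, so rows that repeat a pose let the fingers close, or fill a call up. It gives the time, the measured TCP pose, the force, the opening and the grip force at its end, in the units of the state.
- env.state(): the state, without advancing time (a new reading comes with each control period).
- vision.read_camera(name): name is "scene" or "top" or "wrist"; returns (picture, depth): 480x640x3 uint8, red, green, blue; 480x640 float32, m along the optical axis (not along the pixel's ray), 0 where there is no reading.
- vision.get_calibration(name): a dict with "camera_matrix" (3x3 intrinsics, pixels), "eye" and "orientation" of the camera in the world; the wrist camera has in their place "hand_eye" (4x4, takes a point from camera to tool coordinates, whose origin is the TCP and whose axes are the flange's). Camera axes: x right, y down, z forward; pixel columns grow to the right and rows downward; lengths in m; the calibration is good to about 2 mm. The wrist camera is an equidistant fisheye: a pixel r from the principal point sees the ray r / f radians off the axis. A picture is of the moment at which its call begins: read the wrist's pose just before it. get_calibration takes no time and is no camera call.
- job.sign_off(): hands the job in; it is judged then, once.
Trained networks look in the newest picture that a camera, given by its name, has taken for a name from the list of things; names that differ only in an ending like _2 or _b are one class to them, and where a whole thing is asked for, a point or a joint stands for the part that bears it (a point fixed in the world has none). Each returns a list of dicts, best first, with "p" (0 to 1); they miss things now and then, are a little off and sometimes report something else, mostly with a low value. They report only what shows in the picture. A call takes as long as a camera call. They do not tell look-alikes from the thing itself.
- nets.masks_of(name, camera): "pixels" (480x640 bool, what is visible of it) and "extent" ([left, top, right, bottom] in pixels, round what is visible of it).
The state is a dict: "clock": time; "joints": joint angles; "qd": joint speeds; "joint_efforts": joint torques, N m; "tcp_pos": TCP position; "ee_rot": TCP orientation; "ft_force": force on the tool from outside, world axes, zero at the start; "moment": the same for the moment, N m; "finger_gap": opening from 0.0 (shut) to 1.0 (fully open); "grip_force": force on a finger pad.
Only numpy, scipy, OpenCV 4.12 (cv2) and the standard library are available. Lean on these libraries where they do the work, as an engineer would, in place of code of your own. Each camera call takes 0.05 s, during which the arm holds its last target. There are 200 camera calls.

## Task

The cook will work from the far side of the ledge, so move the four spice jars from the steel rack to the bamboo rack in reverse order: the jar that stands leftmost on the steel rack goes into the rightmost bay of the bamboo rack, the next one into the bay beside it, and so on until the rightmost jar stands in the leftmost bay. Set every glass jar down gently, never drop it or knock it over, and leave each standing upright on the floor of its own bay.

Things in the scene. Friction and masses are not known exactly. Their poses are not given: they have to be found in the camera images.
- jar_slim: slim round spice jar, 38 mm diameter (lid 39 mm), 105 mm tall, the tallest, about 0.15 kg. Amber glass with a steel top. Origin at the centre of its underside, z up.
- jar_wide: squat wide round spice jar, 52 mm diameter, 82 mm tall, about 0.2 kg. Amber glass with a steel top. Origin at the centre of its underside, z up.
- jar_square: square spice jar, 42 x 42 mm, 92 mm tall, square lid, about 0.2 kg; its sides lie along its x and y axes, at the start within 0.08 rad of the steel rack's. Amber glass with a steel top. Origin at the centre of its underside, z up.
- jar_mill: round spice jar with a mill top, 44 mm diameter (straight-sided glass up to 68 mm) with a low steel cone and a small ball knob (14 mm) above it, 88 mm tall to the knob's top, about 0.2 kg. Amber glass with a steel top. Origin at the centre of its underside, z up.
- dish_a: square aluminium drip dish fixed on the steel rack, 62 x 62 mm, 3 mm thick floor, rim 3 mm wide and 4 mm high above the floor (inner square 56 mm); all four dishes are alike, and the slim jar stands on this one at the start, its base on the dish's floor; origin at the centre of its underside (the jar's underside is 3 mm above it); axes as the steel rack's
- dish_b: square aluminium drip dish fixed on the steel rack, 62 x 62 mm, 3 mm thick floor, rim 3 mm wide and 4 mm high above the floor (inner square 56 mm); all four dishes are alike, and the wide jar stands on this one at the start, its base on the dish's floor; origin at the centre of its underside (the jar's underside is 3 mm above it); axes as the steel rack's
- dish_c: square aluminium drip dish fixed on the steel rack, 62 x 62 mm, 3 mm thick floor, rim 3 mm wide and 4 mm high above the floor (inner square 56 mm); all four dishes are alike, and the square jar stands on this one at the start, its base on the dish's floor; origin at the centre of its underside (the jar's underside is 3 mm above it); axes as the steel rack's
- dish_d: square aluminium drip dish fixed on the steel rack, 62 x 62 mm, 3 mm thick floor, rim 3 mm wide and 4 mm high above the floor (inner square 56 mm); all four dishes are alike, and the mill jar stands on this one at the start, its base on the dish's floor; origin at the centre of its underside (the jar's underside is 3 mm above it); axes as the steel rack's
- steel_rack: flat stainless rack, fixed, 74 mm (x) by 304 mm (y), top face 10 mm above the surface, with a 28 mm high thin plate at either end; holds the four dishes in a row along its y axis at y = +111, +37, -37, -111 mm (centres). Origin at the centre of its underside, on the work surface. Its +y end is the left end as seen from the robot, +x points away from the robot (turned at most 0.15 rad). It may be the nearer or the farther of the two racks
- bamboo_rack: bamboo rack, fixed, empty at the start: a tray 78 mm (x) by 300 mm (y), floor 8 mm above the surface, with walls 4 mm thick up to 22 mm, parted into four open-topped bays in a row along its y axis, centres at y = +111, +37, -37, -111 mm (x = 0); each bay is 70 x 70 mm inside. Origin at the centre of its underside, on the work surface. Its +y end is the left end as seen from the robot, +x points away from the robot (turned at most 0.15 rad)
Not all that is in view belongs to the job. Leave any purple look-alike of the jar_mill alone.

How it is judged:
At the end, for the whole second after the job is handed in: Each jar stands upright (within 0.08 rad) and at rest on the floor of the bamboo rack's bay that mirrors its starting place (steel y = +111 goes to bamboo y = -111 mm and so on): its base centre within 17 mm of the bay's centre along each of the rack's axes and within 5 mm of the floor's height (((y of dish_a in the frame of steel_rack between 0.091 and 0.131 m and y of jar_slim in the frame of bamboo_rack between -0.128 and -0.094 m) or (y of dish_a in the frame of steel_rack between 0.017 and 0.057 m and y of jar_slim in the frame of bamboo_rack between -0.054 and -0.02 m) or (y of dish_a in the frame of steel_rack between -0.057 and -0.017 m and y of jar_slim in the frame of bamboo_rack between 0.02 and 0.054 m) or (y of dish_a in the frame of steel_rack between -0.131 and -0.091 m and y of jar_slim in the frame of bamboo_rack between 0.094 and 0.128 m)) and x of jar_slim in the frame of bamboo_rack between -0.017 and 0.017 m and z of jar_slim in the frame of bamboo_rack between 0.003 and 0.013 m and angle between each of jar_slim, jar_wide, jar_square, jar_mill's own z axis and vertical below 0.08 rad and linear speed of each of jar_slim, jar_wide, jar_square, jar_mill below 0.02 m/s and angular speed of each of jar_slim, jar_wide, jar_square, jar_mill below 0.2 rad/s and ((y of dish_b in the frame of steel_rack between 0.091 and 0.131 m and y of jar_wide in the frame of bamboo_rack between -0.128 and -0.094 m) or (y of dish_b in the frame of steel_rack between 0.017 and 0.057 m and y of jar_wide in the frame of bamboo_rack between -0.054 and -0.02 m) or (y of dish_b in the frame of steel_rack between -0.057 and -0.017 m and y of jar_wide in the frame of bamboo_rack between 0.02 and 0.054 m) or (y of dish_b in the frame of steel_rack between -0.131 and -0.091 m and y of jar_wide in the frame of bamboo_rack between 0.094 and 0.128 m)) and x of jar_wide in the frame of bamboo_rack between -0.017 and 0.017 m and z of jar_wide in the frame of bamboo_rack between 0.003 and 0.013 m and ((y of dish_c in the frame of steel_rack between 0.091 and 0.131 m and y of jar_square in the frame of bamboo_rack between -0.128 and -0.094 m) or (y of dish_c in the frame of steel_rack between 0.017 and 0.057 m and y of jar_square in the frame of bamboo_rack between -0.054 and -0.02 m) or (y of dish_c in the frame of steel_rack between -0.057 and -0.017 m and y of jar_square in the frame of bamboo_rack between 0.02 and 0.054 m) or (y of dish_c in the frame of steel_rack between -0.131 and -0.091 m and y of jar_square in the frame of bamboo_rack between 0.094 and 0.128 m)) and x of jar_square in the frame of bamboo_rack between -0.017 and 0.017 m and z of jar_square in the frame of bamboo_rack between 0.003 and 0.013 m and ((y of dish_d in the frame of steel_rack between 0.091 and 0.131 m and y of jar_mill in the frame of bamboo_rack between -0.128 and -0.094 m) or (y of dish_d in the frame of steel_rack between 0.017 and 0.057 m and y of jar_mill in the frame of bamboo_rack between -0.054 and -0.02 m) or (y of dish_d in the frame of steel_rack between -0.057 and -0.017 m and y of jar_mill in the frame of bamboo_rack between 0.02 and 0.054 m) or (y of dish_d in the frame of steel_rack between -0.131 and -0.091 m and y of jar_mill in the frame of bamboo_rack between 0.094 and 0.128 m)) and x of jar_mill in the frame of bamboo_rack between -0.017 and 0.017 m and z of jar_mill in the frame of bamboo_rack between 0.003 and 0.013 m); the robot touches nothing.
It fails at once if a jar is knocked over (leans more than 0.6 rad) (angle between any of jar_slim, jar_wide, jar_square, jar_mill's own z axis and vertical above 0.6 rad).
It fails at once if a jar is dropped or slammed into the bamboo rack (it comes down the last 25 mm to the bay's floor faster than 0.6 m/s, as after a fall of about 18 mm) ((x of jar_slim in the frame of bamboo_rack between -0.04 and 0.04 m and y of jar_slim in the frame of bamboo_rack between -0.15 and 0.15 m and z of jar_slim in the frame of bamboo_rack below 0.033 m and linear speed of jar_slim above 0.6 m/s) or (x of jar_wide in the frame of bamboo_rack between -0.04 and 0.04 m and y of jar_wide in the frame of bamboo_rack between -0.15 and 0.15 m and z of jar_wide in the frame of bamboo_rack below 0.033 m and linear speed of jar_wide above 0.6 m/s) or (x of jar_square in the frame of bamboo_rack between -0.04 and 0.04 m and y of jar_square in the frame of bamboo_rack between -0.15 and 0.15 m and z of jar_square in the frame of bamboo_rack below 0.033 m and linear speed of jar_square above 0.6 m/s) or (x of jar_mill in the frame of bamboo_rack between -0.04 and 0.04 m and y of jar_mill in the frame of bamboo_rack between -0.15 and 0.15 m and z of jar_mill in the frame of bamboo_rack below 0.033 m and linear speed of jar_mill above 0.6 m/s)).
It also fails if it takes over 96 s, if anything falls off the work surface, if the arm or the gripper's body presses on something with over 40 N, if the wrist force passes 120 N, or if a joint passes its speed limit or range.

## Working session

There is one attempt and no reset: what is moved stays moved. The work goes in short steps, Python scripts to look and compute and a tool call to move; the robot and the scene stay as the last step left them, time stands still between calls to the robot, and variables do not carry over. Pictures are saved under pics/ and viewed, at most 14 in all, crops included, and the job is handed in when it is done.

Besides the shell and the picture viewer there is one more tool, called after ">>>" by a JSON object that holds its "api" and its "payload". send_rows: Moves the arm, as the interface text tells. Its arguments: {"type":"object","properties":{"deltas":{"type":"array","items":{"type":"object","properties":{"wx":{"type":"number"},"wy":{"type":"number"},"wz":{"type":"number"},"x":{"type":"number"},"y":{"type":"number"},"z":{"type":"number"},"claw":{"type":"number"}}}},"grip_force":{"type":"number"}},"required":["deltas"]}

```bash
ls; mkdir -p pics; cat > h.py <<'E'
import numpy as np, cv2
from scipy.spatial.transform import Rotation as R
from plant import env, vision, job, nets
def cam(name):
    c=vision.get_calibration(name); K=np.array(c["camera_matrix"]); o=np.array(c["orientation"])
    M=o if o.shape==(3,3) else R.from_rotvec(o).as_matrix()
    return K,M,np.array(c["eye"])
def cloud(name,d):
    K,M,e=cam(name); v,u=np.mgrid[:480,:640]
    P=np.stack([(u-K[0,2])/K[0,0]*d,(v-K[1,2])/K[1,1]*d,d],-1)
    return P@M.T+e
E
python3 - <<'E'
from h import *
print(env.state()); 
for n in("scene","top"):
    c=vision.get_calibration(n); print(n,c)
    p,d=vision.read_camera(n); cv2.imwrite(f"pics/{n}0.png",p[...,::-1]); W=cloud(n,d)
    np.savez(f"{n}0.npz",p=p,d=d)
    for o in("jar_slim","jar_wide","jar_square","jar_mill","steel_rack","bamboo_rack","dish_a"):
        for r in nets.masks_of(o,n)[:5]:
            m=r["pixels"]&(d>0); q=W[m]; 
            if len(q): 
                zt=np.percentile(q[:,2],97); t=q[q[:,2]>zt-.006]
                print(o,round(r["p"],2),np.round(r["extent"]),"med",q.mean(0).round(3),"top",t.mean(0).round(3),"lo/hi",np.percentile(q,3,0).round(3),np.percentile(q,97,0).round(3))
E
```

```text
pics
{'clock': 0.0, 'joints': array([ 1.13164338e+00,  3.53628454e-01,  1.63414996e+00, -1.73973950e-06,
        1.15521400e+00, -2.43078129e-03]), 'qd': array([-0.0006438 , -0.00060582,  0.00020421, -0.00102985,  0.00077121,
       -0.0002307 ]), 'joint_efforts': array([ 2.06127195e-03, -5.93854845e+01, -3.34210896e+01,  6.99201040e-02,
        2.35974760e-02, -5.65698349e-05]), 'tcp_pos': array([0.26415725, 0.56586706, 0.21386924]), 'ee_rot': array([-6.80495647e-01, -3.06669353e+00,  2.14568994e-03]), 'ft_force': array([-0.31996568, -0.24940004,  0.01961049]), 'moment': array([0.01014066, 0.03586483, 0.01625454]), 'grip_force': 0.0, 'finger_gap': 0.9979002747393924}
scene {'camera_matrix': array([[475.14345888,   0.        , 320.77969059],
       [  0.        , 475.14345888, 234.35424867],
       [  0.        ,   0.        ,   1.        ]]), 'eye': array([0.8021017 , 0.17994572, 0.60360807]), 'orientation': array([-1.28507807, -2.48565249,  0.71581886])}
jar_slim 0.96 [249. 120. 285. 188.] med [ 0.47  -0.151  0.081] top [ 0.465 -0.157  0.118] lo/hi [ 0.45  -0.171  0.019] [ 0.481 -0
[... 2930 characters left out ...]
2 0.1   0.028]
bamboo_rack 0.7 [245. 131. 419. 184.] med [ 0.642 -0.058  0.011] top [ 0.641 -0.059  0.021] lo/hi [ 0.6   -0.2    0.005] [0.68  0.085 0.023]
dish_a 0.81 [248. 232. 284. 274.] med [0.462 0.051 0.014] top [0.462 0.051 0.015] lo/hi [0.439 0.03  0.01 ] [0.499 0.089 0.019]
dish_a 0.78 [377. 239. 419. 275.] med [ 0.454 -0.154  0.014] top [ 0.454 -0.153  0.016] lo/hi [ 0.431 -0.191  0.01 ] [ 0.492 -0.13   0.019]
dish_a 0.57 [336. 236. 370. 277.] med [ 0.452 -0.082  0.015] top [ 0.453 -0.081  0.017] lo/hi [ 0.434 -0.116  0.011] [ 0.493 -0.057  0.019]
dish_a 0.57 [290. 236. 328. 274.] med [ 0.458 -0.017  0.015] top [ 0.461 -0.021  0.051] lo/hi [ 0.436 -0.043  0.01 ] [0.494 0.017 0.026]
```

```bash
python3 - <<'E'
from h import *
a=cv2.imread("pics/top0.png")[100:370,200:460]; cv2.imwrite("pics/top1.png",cv2.resize(a,None,fx=2.2,fy=2.2,interpolation=cv2.INTER_CUBIC))
E
```

```text
(no output)
```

View pics/scene0.png

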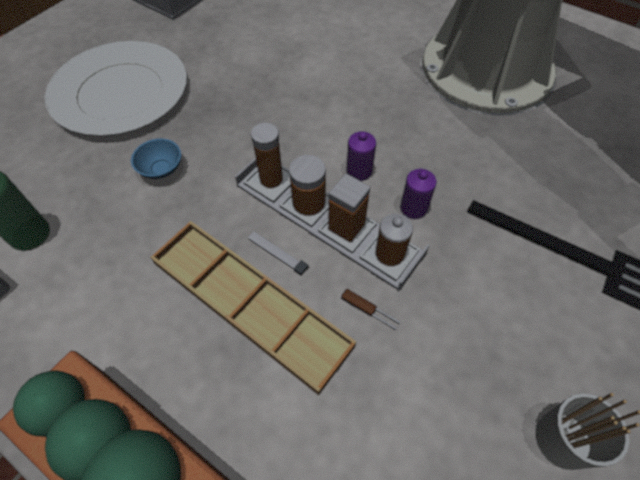

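View pics/top1.png

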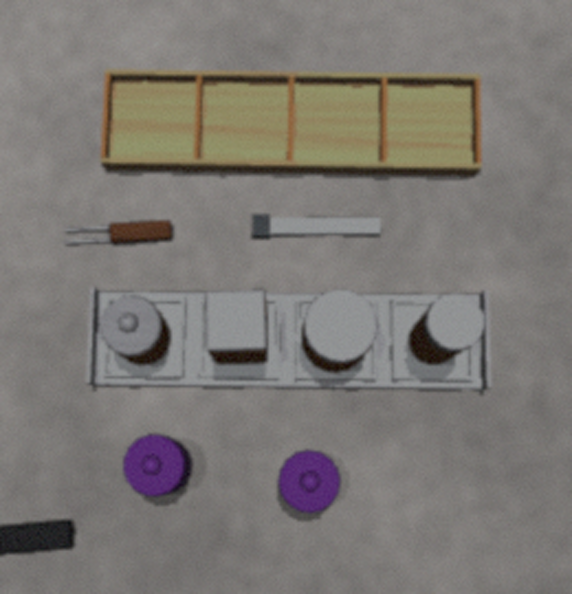

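The pictures agree with the networks: steel rack left to right (top crop) holds the mill (128,325), square (237,320), wide (340,325) and slim (455,325). The bamboo rack is the farther one and empty. Three things look like a mill: two purple ones at scene (361,155) and (418,193), standing off the rack, and the steel-topped amber one at (393,240) on the rack's left end. That last one is the jar_mill. Next I'll fit the rack and jar poses.

```bash
python3 - <<'E'
from h import *
a=cv2.imread("pics/scene0.png")[110:300,220:450]; cv2.imwrite("pics/crop.png",cv2.resize(a,None,fx=3,fy=3,interpolation=cv2.INTER_CUBIC))
hts=dict(jar_slim=.118,jar_wide=.095,jar_square=.105,jar_mill=.08)
for n in("scene","top"):
    z=np.load(f"{n}0.npz"); vision.read_camera(n); W=cloud(n,z["d"])
    for o in("bamboo_rack","steel_rack"):
        m=nets.masks_of(o,n)[0]["pixels"]; q=W[m]; zr=(.016,.026) if o[0]=="b" else (.006,.032)
        q=q[(q[:,2]>zr[0])&(q[:,2]<zr[1])][:,:2]
        print(n,o,[np.round(x,4) for x in cv2.minAreaRect((q*1000).astype(np.float32))])
    for o,h in hts.items():
        for r in nets.masks_of(o,n):
            q=W[r["pixels"]]; 
            if len(q) and np.median(q[:,0])>.42:
                t=q[q[:,2]>(h-.004 if o!="jar_mill" else .07)][:,:2]
                print(n,o,len(t),[np.round(x,1) for x in cv2.minAreaRect((t*1000).astype(np.float32))]); break
E
```

```text
scene bamboo_rack [array([642.2424, -54.9189]), array([301.2929,  78.8541]), np.float64(87.5285)]
scene steel_rack [array([467.7944, -47.7676]), array([304.2687,  74.8848]), np.float64(88.3529)]
scene jar_slim 475 [array([631.7,  -2.7]), array([498.3,  37.1]), np.float64(42.7)]
scene jar_wide 838 [array([630.7,  32.4]), array([450.1,  48.6]), np.float64(35.2)]
scene jar_square 805 [array([630.3,  67.6]), array([407.4,  51.1]), np.float64(26.0)]
scene jar_mill 895 [array([622.9, 128. ]), array([370.7,  43.4]), np.float64(22.9)]
top bamboo_rack [array([641.2994, -57.2992]), array([301.1096,  79.6705]), np.float64(87.5085)]
top steel_rack [array([465.9076, -50.4861]), array([304.5487,  74.3513]), np.float64(88.2206)]
top jar_slim 485 [array([ 414.5, -111.6]), array([ 34.8, 168.7]), np.float64(43.7)]
top jar_wide 862 [array([432.6, -61.9]), array([ 49.9, 130.8]), np.float64(52.3)]
top jar_square 725 [array([426.7, -17. ]), array([125. ,  41.9]), np.float64(3.4)]
top jar_mill 599 [array([431.6,  11.6]), array([164.9,  41.1]), np.float64(52.3)]
```

View pics/crop.png

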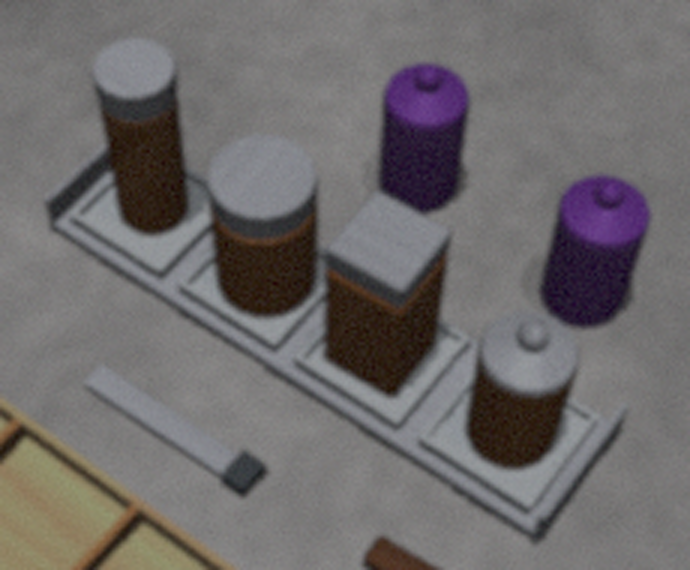

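>>> {"api": "send_rows", "payload": {"deltas": [{"wz": 7}, {"wz": 14}, {"wz": 21}, {"wz": 28}, {"wz": 35}]}}

```text
validation failed for argument at $.de...
```

>>> {"api": "send_rows", "payload": {"deltas": [{"wz": 7}, {"wz": 14}, {"wz": 21}, {"wz": 28}, {"wz": 30}]}}

```text
validation failed for argument at $.de...
```

>>> {"api": "send_rows", "payload": {"deltas": [{"wx": 0, "wy": 0, "wz": 7, "x": -2.8, "y": -2.6, "z": 0, "claw": 1}, {"wx": 0, "wy": 0, "wz": 14, "x": -5.6, "y": -5.2, "z": 0, "claw": 1}, {"wx": 0, "wy": 0, "wz": 21, "x": -8.4, "y": -7.8, "z": 0, "claw": 1}, {"wx": 0, "wy": 0, "wz": 28, "x": -11.2, "y": -10.4, "z": 0, "claw": 1}, {"wx": 0, "wy": 0, "wz": 35, "x": -14, "y": -13, "z": 0, "claw": 1}], "grip_force": 15}}

```text
clock: 1.92
tcp_pos: [0.3365, 0.3878, 0.2146]
ee_rot: [1.579, 2.716, 0.0]
ft_force: [0.7, 0.0, 0.1]
finger_gap: 1.003
grip_force: 0.0
```

>>> {"api": "send_rows", "payload": {"deltas": [{"wx": 0, "wy": 0, "wz": 6.3, "x": -3.5, "y": -0.5, "z": 0, "claw": 1}, {"wx": 0, "wy": 0, "wz": 12.6, "x": -7, "y": -1, "z": 0, "claw": 1}, {"wx": 0, "wy": 0, "wz": 19, "x": -10.5, "y": -1.5, "z": 0, "claw": 1}, {"wx": 0, "wy": 0, "wz": 25.3, "x": -14, "y": -2, "z": 0, "claw": 1}, {"wx": 0, "wy": 0, "wz": 31.7, "x": -17.5, "y": -2.5, "z": 0, "claw": 1}]}}

```text
clock: 2.33
tcp_pos: [0.4024, 0.2236, 0.2148]
ee_rot: [2.26, 2.182, 0.001]
ft_force: [-0.0, -0.3, -0.2]
finger_gap: 1.001
grip_force: 0.0
```

```bash
cat >> h.py <<'E'
def go(x,y,z,head):
    """deltas (cm, deg) in tool axes from measured pose to world target with tool-y heading (deg), pointing down"""
    s=env.state(); M=R.from_rotvec(s["ee_rot"]); h=np.radians(head)
    T=np.array([[-np.sin(h),np.cos(h),0],[np.cos(h),np.sin(h),0],[0,0,-1]]).T
    T=np.column_stack([[-np.sin(h),np.cos(h),0],[np.cos(h),np.sin(h),0],[0,0,-1]])
    d=M.inv().apply(np.array([x,y,z])-s["tcp_pos"])*100
    w=np.degrees((M.inv()*R.from_matrix(T)).as_rotvec())
    print("t",round(s["clock"],2),"d cm",d.round(2),"w deg",w.round(2),s["tcp_pos"].round(4))
E
sed -i '/T=np.array/d' h.py
python3 -c "
from h import *
go(.4705,.0625,.2,-1.7)"
```

```text
t 2.33 d cm [-15.86   7.38   1.48] w deg [ 0.03 -0.02 -0.33] [0.4024 0.2236 0.2148]
```

>>> {"api": "send_rows", "payload": {"deltas": [{"wx": 0, "wy": 0, "wz": 0, "x": -3.6, "y": 1.7, "z": 0.3, "claw": 1}, {"wx": 0, "wy": 0, "wz": 0, "x": -7.2, "y": 3.4, "z": 0.6, "claw": 1}, {"wx": 0, "wy": 0, "wz": 0, "x": -10.8, "y": 5.1, "z": 0.9, "claw": 1}, {"wx": 0, "wy": 0, "wz": 0, "x": -14.4, "y": 6.8, "z": 1.2, "claw": 1}, {"wx": 0, "wy": 0, "wz": 0, "x": -15.9, "y": 7.4, "z": 1.5, "claw": 1}]}}

```text
clock: 2.75
tcp_pos: [0.4728, 0.0605, 0.1998]
ee_rot: [2.255, 2.185, 0.001]
ft_force: [-1.1, 1.0, 0.6]
finger_gap: 0.998
grip_force: 0.0
```

```bash
python3 - <<'E'
from h import *
go(.4705,.0625,.044,-1.7)
s=env.state(); p,d=vision.read_camera("wrist"); c=vision.get_calibration("wrist")
cv2.imwrite("pics/w0.png",p[...,::-1]); print({k:np.round(v,4).tolist() for k,v in c.items()})
K=np.array(c["camera_matrix"]); H=np.array(c["hand_eye"])
v,u=np.mgrid[:480,:640]; a=(u-K[0,2])/K[0,0]; b=(v-K[1,2])/K[1,1]; th=np.hypot(a,b)+1e-9
t=np.tan(np.minimum(th,1.4))/th; P=np.stack([a*t*d,b*t*d,d],-1)
M=R.from_rotvec(s["ee_rot"]).as_matrix()
W=(P@H[:3,:3].T+H[:3,3])@M.T+s["tcp_pos"]
for o in("jar_mill","jar_square","jar_wide","jar_slim","steel_rack","bamboo_rack"):
    for r in nets.masks_of(o,"wrist")[:3]:
        q=W[r["pixels"]&(d>0)&(th<1.3)]
        if len(q)<50: continue
        zt=np.percentile(q[:,2],95); tt=q[q[:,2]>zt-(.02 if "mill" in o else .006)]
        print(o,round(r["p"],2),np.round(r["extent"]),"zt",zt.round(3),"rect",[np.round(x,1) for x in cv2.minAreaRect((tt[:,:2]*1000).astype(np.float32))])
E
```

```text
t 2.75 d cm [ 0.21 -0.26 15.58] w deg [ 0.09  0.05 -0.12] [0.4728 0.0605 0.1998]
{'camera_matrix': [[371.6483, 0.0, 318.6874], [0.0, 371.6483, 235.8715], [0.0, 0.0, 1.0]], 'hand_eye': [[0.0002, -0.9714, -0.2375, 0.0665], [1.0, 0.0003, -0.0002, 0.0004], [0.0003, -0.2375, 0.9714, -0.1699], [0.0, 0.0, 0.0, 1.0]]}
jar_mill 0.94 [288. 192. 344. 254.] zt 0.099 rect [array([469.7,  63.9]), array([42.3, 42.3]), np.float64(47.3)]
jar_mill 0.74 [209. 306. 240. 340.] zt 0.223 rect [array([439.4,  70.9]), array([46.2,  3.4]), np.float64(52.2)]
jar_mill 0.61 [182. 208. 242. 268.] zt 0.085 rect [array([372.9,  49.9]), array([40.8, 42.3]), np.float64(2.6)]
jar_square 0.7 [288. 267. 340. 339.] zt 0.106 rect [array([468.1,  -8. ]), array([34.3, 40.1]), np.float64(89.4)]
jar_wide 0.77 [289. 378. 343. 409.] zt 0.096 rect [array([455.8, -16.1]), array([ 49.6, 189. ]), np.float64(7.4)]
jar_wide 0.6 [419. 178. 522. 410.] zt 0.022 rect [array([632.3, -19.9]), array([178., 279.]), np.float64(20.2)]
jar_slim 0.64 [297. 404. 332. 409.] zt 0.06 rect [array([ 471.2, -128.9]), array([49.2, 19.2]), np.float64(57.9)]
steel_rack 0.59 [274. 171. 355. 416.] zt 0.028 rect [array([479.7,  90.5]), array([57.6, 74.5]), np.float64(36.5)]
bamboo_rack 0.73 [418. 177. 521. 410.] zt 0.022 rect [array([631.1, -18.7]), array([182.3, 278.6]), np.float64(21.4)]
```

View pics/w0.png

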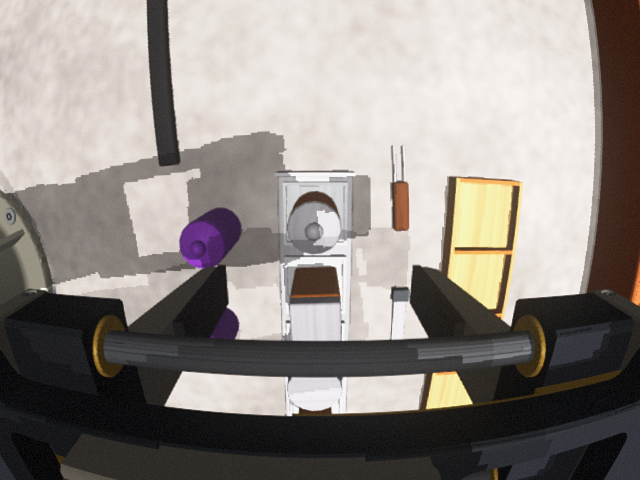

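The wrist view shows the mill at (314,222), between the fingers, measured at (0.470, 0.064). The purple jar at (208,240) clears the left finger if the gripper is part open.

>>> {"api": "send_rows", "payload": {"deltas": [{"wx": 0, "wy": 0, "wz": 0, "x": 0.1, "y": -0.1, "z": 3, "claw": 0.6}, {"wx": 0, "wy": 0, "wz": 0, "x": 0.1, "y": -0.1, "z": 6.5, "claw": 0.6}, {"wx": 0, "wy": 0, "wz": 0, "x": 0.1, "y": -0.1, "z": 10, "claw": 0.6}, {"wx": 0, "wy": 0, "wz": 0, "x": 0.1, "y": -0.1, "z": 13, "claw": 0.6}, {"wx": 0, "wy": 0, "wz": 0, "x": 0.1, "y": -0.1, "z": 15.6, "claw": 0.6}]}}

```text
clock: 3.52
tcp_pos: [0.4694, 0.0663, 0.042]
ee_rot: [-2.252, -2.19, 0.001]
ft_force: [-0.1, 0.4, -0.2]
finger_gap: 0.797
grip_force: 0.0
```

>>> {"api": "send_rows", "payload": {"deltas": [{"wx": 0, "wy": 0, "wz": 0, "x": 0, "y": 0, "z": 0, "claw": 0.6}, {"wx": 0, "wy": 0, "wz": 0, "x": 0, "y": 0, "z": 0, "claw": 0.1}, {"wx": 0, "wy": 0, "wz": 0, "x": 0, "y": 0, "z": 0, "claw": 0}, {"wx": 0, "wy": 0, "wz": 0, "x": 0, "y": 0, "z": 0, "claw": -0.3}, {"wx": 0, "wy": 0, "wz": 0, "x": 0, "y": 0, "z": 0, "claw": -1}], "grip_force": 15}}

```text
clock: 3.93
tcp_pos: [0.4715, 0.0655, 0.0453]
ee_rot: [2.253, 2.187, 0.004]
ft_force: [0.3, -1.2, -0.3]
finger_gap: 0.534
grip_force: 0.0
```

>>> {"api": "send_rows", "payload": {"deltas": [{"wx": 0, "wy": 0, "wz": 0, "x": 0, "y": 0, "z": 0, "claw": -1}, {"wx": 0, "wy": 0, "wz": 0, "x": 0, "y": 0, "z": 0, "claw": -1}, {"wx": 0, "wy": 0, "wz": 0, "x": 0, "y": 0, "z": 0, "claw": -1}, {"wx": 0, "wy": 0, "wz": 0, "x": 0, "y": 0, "z": 0, "claw": -1}, {"wx": 0, "wy": 0, "wz": 0, "x": 0, "y": 0, "z": 0, "claw": -1}]}}

```text
clock: 4.35
tcp_pos: [0.4708, 0.0652, 0.0449]
ee_rot: [2.254, 2.187, 0.002]
ft_force: [-2.1, 1.6, 10.2]
finger_gap: 0.476
grip_force: 15.0
```

>>> {"api": "send_rows", "payload": {"deltas": [{"wx": 0, "wy": 0, "wz": 0, "x": 0, "y": 0, "z": -0.5, "claw": -1}, {"wx": 0, "wy": 0, "wz": 0, "x": 0, "y": 0, "z": -2, "claw": -1}, {"wx": 0, "wy": 0, "wz": 0, "x": 0, "y": 0, "z": -5, "claw": -1}, {"wx": 0, "wy": 0, "wz": 0, "x": 0, "y": 0, "z": -8, "claw": -1}, {"wx": 0, "wy": 0, "wz": 0, "x": 0, "y": 0, "z": -11, "claw": -1}], "grip_force": 20}}

```text
clock: 4.77
tcp_pos: [0.4697, 0.0649, 0.1551]
ee_rot: [-2.255, -2.187, 0.001]
ft_force: [1.0, 0.1, -3.2]
finger_gap: 0.477
grip_force: 20.0
```

>>> {"api": "send_rows", "payload": {"deltas": [{"wx": 0, "wy": 0, "wz": 0, "x": 0, "y": 0, "z": -2, "claw": -1}, {"wx": 0, "wy": 0, "wz": 0, "x": 0, "y": 0, "z": -2.5, "claw": -1}, {"wx": 0, "wy": 0, "wz": 0, "x": 0, "y": 0, "z": -2.5, "claw": -1}, {"wx": 0, "wy": 0, "wz": 0, "x": 0, "y": 0, "z": -2.5, "claw": -1}, {"wx": 0, "wy": 0, "wz": 0, "x": 0, "y": 0, "z": -2.5, "claw": -1}]}}

```text
clock: 5.18
tcp_pos: [0.4691, 0.0649, 0.1771]
ee_rot: [-2.254, -2.187, 0.003]
ft_force: [0.0, -0.1, -3.7]
finger_gap: 0.475
grip_force: 20.0
```

```bash
python3 - <<'E'
from h import *
s=env.state();print(s["ft_force"],s["finger_gap"])
go(.637,-.167,.18,-2.5)
p,d=vision.read_camera("scene"); cv2.imwrite("pics/s1.png",p[60:300,150:470,::-1].repeat(2,0).repeat(2,1))
E
```

```text
[ 0.01833507 -0.14510249 -3.66929218] 0.4745624387769639
t 5.18 d cm [-22.67  17.48  -0.32] w deg [-0.14  0.03  0.77] [0.4691 0.0649 0.1771]
```

View pics/s1.png

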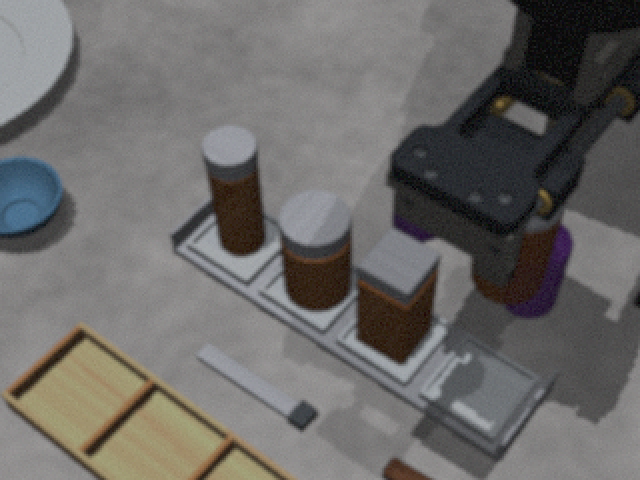

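Picture s1: the mill hangs upright in the gripper (at 520,260) and the left dish at (480,385) is empty. Carrying it to the rightmost bay.

>>> {"api": "send_rows", "payload": {"deltas": [{"wx": 0, "wy": 0, "wz": 0, "x": -1.5, "y": 1.2, "z": 0, "claw": -1}, {"wx": 0, "wy": 0, "wz": 0.2, "x": -4, "y": 3.1, "z": 0, "claw": -1}, {"wx": 0, "wy": 0, "wz": 0.4, "x": -7, "y": 5.4, "z": 0, "claw": -1}, {"wx": 0, "wy": 0, "wz": 0.6, "x": -10, "y": 7.7, "z": 0, "claw": -1}, {"wx": 0, "wy": 0, "wz": 0.8, "x": -13, "y": 10, "z": 0, "claw": -1}]}}

```text
clock: 5.65
tcp_pos: [0.5663, -0.0692, 0.177]
ee_rot: [-2.268, -2.171, 0.002]
ft_force: [0.5, 0.7, -1.8]
finger_gap: 0.476
grip_force: 20.0
```

>>> {"api": "send_rows", "payload": {"deltas": [{"wx": 0, "wy": 0, "wz": 0, "x": -3, "y": 2.3, "z": 0, "claw": -1}, {"wx": 0, "wy": 0, "wz": 0, "x": -6, "y": 4.6, "z": 0, "claw": -1}, {"wx": 0, "wy": 0, "wz": 0, "x": -8.5, "y": 6.6, "z": 0, "claw": -1}, {"wx": 0, "wy": 0, "wz": 0, "x": -9.7, "y": 7.5, "z": 0, "claw": -1}, {"wx": 0, "wy": 0, "wz": 0, "x": -9.7, "y": 7.5, "z": 0, "claw": -1}]}}

```text
clock: 6.07
tcp_pos: [0.6378, -0.171, 0.1763]
ee_rot: [-2.272, -2.169, 0.002]
ft_force: [-0.3, 1.2, -2.8]
finger_gap: 0.473
grip_force: 20.0
```

>>> {"api": "send_rows", "payload": {"deltas": [{"wx": 0, "wy": 0, "wz": 0, "x": 0, "y": 0, "z": 2, "claw": -1}, {"wx": 0, "wy": 0, "wz": 0, "x": 0, "y": 0, "z": 5, "claw": -1}, {"wx": 0, "wy": 0, "wz": 0, "x": 0, "y": 0, "z": 7, "claw": -1}, {"wx": 0, "wy": 0, "wz": 0, "x": 0, "y": 0, "z": 8, "claw": -1}, {"wx": 0, "wy": 0, "wz": 0, "x": 0, "y": 0, "z": 8, "claw": -1}]}}

```text
clock: 6.48
tcp_pos: [0.6342, -0.1668, 0.095]
ee_rot: [-2.265, -2.169, 0.005]
ft_force: [-0.9, -0.9, -2.9]
finger_gap: 0.48
grip_force: 20.0
```

```bash
python3 - <<'E'
from h import *
go(.637,-.167,.04,-2.5)
p,d=vision.read_camera("scene"); cv2.imwrite("pics/s2.png",p[60:400,100:430,::-1].repeat(1,0))
E
```

```text
t 6.48 d cm [-0.01  0.31  5.5 ] w deg [-0.36 -0.09 -0.  ] [ 0.6342 -0.1668  0.095 ]
```

View pics/s2.png

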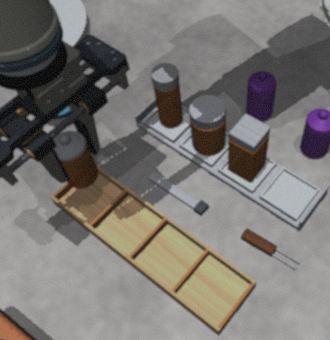

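Picture s2: the mill is over the far end bay at (80,175), clear of the walls. Lowering it.

>>> {"api": "send_rows", "payload": {"deltas": [{"wx": 0, "wy": 0, "wz": 0, "x": 0, "y": 0.2, "z": 1.5, "claw": -1}, {"wx": 0, "wy": 0, "wz": 0, "x": 0, "y": 0.2, "z": 3, "claw": -1}, {"wx": 0, "wy": 0, "wz": 0, "x": 0, "y": 0.2, "z": 4.3, "claw": -1}, {"wx": 0, "wy": 0, "wz": 0, "x": 0, "y": 0.2, "z": 5.2, "claw": -1}, {"wx": 0, "wy": 0, "wz": 0, "x": 0, "y": 0.2, "z": 5.6, "claw": -1}]}}

```text
clock: 6.95
tcp_pos: [0.6384, -0.168, 0.0412]
ee_rot: [-2.269, -2.171, 0.001]
ft_force: [-0.2, 0.8, -1.8]
finger_gap: 0.472
grip_force: 20.0
```

>>> {"api": "send_rows", "payload": {"deltas": [{"wx": 0, "wy": 0, "wz": 0, "x": 0, "y": 0, "z": 0.1, "claw": -1}, {"wx": 0, "wy": 0, "wz": 0, "x": 0, "y": 0, "z": 0.2, "claw": -1}, {"wx": 0, "wy": 0, "wz": 0, "x": 0, "y": 0, "z": 0.3, "claw": -1}, {"wx": 0, "wy": 0, "wz": 0, "x": 0, "y": 0, "z": 0.3, "claw": -1}, {"wx": 0, "wy": 0, "wz": 0, "x": 0, "y": 0, "z": 0.3, "claw": -1}]}}

```text
clock: 7.37
tcp_pos: [0.6393, -0.1683, 0.0401]
ee_rot: [2.269, 2.171, 0.001]
ft_force: [-0.2, -0.5, -2.1]
finger_gap: 0.475
grip_force: 20.0
```

>>> {"api": "send_rows", "payload": {"deltas": [{"wx": 0, "wy": 0, "wz": 0, "x": 0, "y": 0, "z": 0.05, "claw": -1}, {"wx": 0, "wy": 0, "wz": 0, "x": 0, "y": 0, "z": 0.1, "claw": -1}, {"wx": 0, "wy": 0, "wz": 0, "x": 0, "y": 0, "z": 0.15, "claw": -1}, {"wx": 0, "wy": 0, "wz": 0, "x": 0, "y": 0, "z": 0.2, "claw": -1}, {"wx": 0, "wy": 0, "wz": 0, "x": 0, "y": 0, "z": 0.2, "claw": -1}]}}

```text
clock: 7.78
tcp_pos: [0.6394, -0.1683, 0.04]
ee_rot: [2.269, 2.171, 0.001]
ft_force: [-6.4, 2.0, 15.8]
finger_gap: 0.469
grip_force: 20.0
```

>>> {"api": "send_rows", "payload": {"deltas": [{"wx": 0, "wy": 0, "wz": 0, "x": 0, "y": 0, "z": -0.1, "claw": -1}, {"wx": 0, "wy": 0, "wz": 0, "x": 0, "y": 0, "z": -0.1, "claw": 0.1}, {"wx": 0, "wy": 0, "wz": 0, "x": 0, "y": 0, "z": -0.1, "claw": 0.3}, {"wx": 0, "wy": 0, "wz": 0, "x": 0, "y": 0, "z": -0.1, "claw": 0.6}, {"wx": 0, "wy": 0, "wz": 0, "x": 0, "y": 0, "z": -0.1, "claw": 0.6}]}}

```text
clock: 8.2
tcp_pos: [0.639, -0.1682, 0.0385]
ee_rot: [2.27, 2.172, 0.0]
ft_force: [-0.0, -0.4, -0.2]
finger_gap: 0.737
grip_force: 0.0
```

>>> {"api": "send_rows", "payload": {"deltas": [{"wx": 0, "wy": 0, "wz": 0, "x": 0, "y": 0, "z": -0.1, "claw": 0.6}, {"wx": 0, "wy": 0, "wz": 0, "x": 0, "y": 0, "z": -3, "claw": 0.6}, {"wx": 0, "wy": 0, "wz": 0, "x": 0, "y": 0, "z": -7, "claw": 0.6}, {"wx": 0, "wy": 0, "wz": 0, "x": 0, "y": 0, "z": -11, "claw": 0.6}, {"wx": 0, "wy": 0, "wz": 0, "x": 0, "y": 0, "z": -15, "claw": 0.6}]}}

```text
clock: 8.62
tcp_pos: [0.6385, -0.168, 0.1899]
ee_rot: [-2.269, -2.171, 0.001]
ft_force: [0.3, -0.1, -0.2]
finger_gap: 0.803
grip_force: 0.0
```

```bash
cat >> h.py <<'E'
B=np.array([.6418,-.0561]); yb=np.radians(-2.5)
def look(n="top",names=("jar_slim","jar_wide","jar_square","jar_mill")):
    p,d=vision.read_camera(n); W=cloud(n,d)
    c,s=np.cos(yb),np.sin(yb)
    for o in names:
        for r in nets.masks_of(o,n)[:2]:
            q=W[r["pixels"]&(d>.2)]
            if len(q)<40: continue
            zt=np.percentile(q[:,2],95); t=q[abs(q[:,2]-zt)<.006]; m=(t.min(0)+t.max(0))/2; e=m[:2]-B
            print(n,o,round(r["p"],2),"zt",zt.round(3),"ctr",m.round(4),"bam",np.round([c*e[0]+s*e[1],-s*e[0]+c*e[1]],4))
    return p
E
python3 - <<'E'
from h import *
go(.4695,-.0125,.19,-1.7)
p=look("scene"); cv2.imwrite("pics/s3.png",p[60:400,100:430,::-1])
E
```

```text
t 8.62 d cm [ 1.479e+01 -1.757e+01  1.000e-02] w deg [-0.05 -0.01 -0.83] [ 0.6385 -0.168   0.1899]
scene jar_slim 0.81 zt 0.119 ctr [ 0.4631 -0.1578  0.1165] bam [-0.174  -0.1094]
scene jar_wide 0.55 zt 0.096 ctr [ 0.466  -0.0834  0.094 ] bam [-0.1744 -0.0349]
scene jar_square 0.75 zt 0.106 ctr [ 0.4692 -0.0114  0.1039] bam [-0.1744  0.0371]
scene jar_mill 0.94 zt 0.089 ctr [ 0.6425 -0.1698  0.0893] bam [ 0.0056 -0.1135]
scene jar_mill 0.88 zt 0.082 ctr [0.3748 0.0489 0.0816] bam [-0.2714  0.0933]
```

View pics/s3.png

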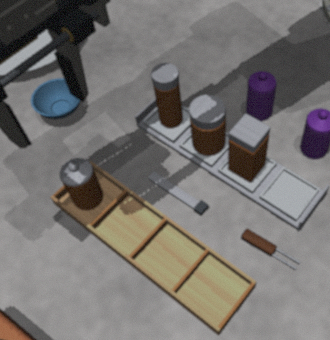

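Picture s3: the mill stands upright in the end bay at (80,185), about 6 mm off centre at most. Next is the square jar.

>>> {"api": "send_rows", "payload": {"deltas": [{"wx": 0, "wy": 0, "wz": -0.2, "x": 2.5, "y": -3, "z": 0, "claw": 0.6}, {"wx": 0, "wy": 0, "wz": -0.4, "x": 5, "y": -6, "z": 0, "claw": 0.6}, {"wx": 0, "wy": 0, "wz": -0.6, "x": 7.5, "y": -9, "z": 0, "claw": 0.6}, {"wx": 0, "wy": 0, "wz": -0.8, "x": 10, "y": -12, "z": 0, "claw": 0.6}, {"wx": 0, "wy": 0, "wz": -0.8, "x": 12.5, "y": -15, "z": 0, "claw": 0.6}]}}

```text
clock: 9.28
tcp_pos: [0.4916, -0.0357, 0.1863]
ee_rot: [-2.253, -2.185, 0.004]
ft_force: [0.8, 0.7, 1.2]
finger_gap: 0.798
grip_force: 0.0
```

>>> {"api": "send_rows", "payload": {"deltas": [{"wx": 0, "wy": 0, "wz": 0, "x": 2, "y": -2.2, "z": 0, "claw": 0.6}, {"wx": 0, "wy": 0, "wz": 0, "x": 2.3, "y": -2.6, "z": 0, "claw": 0.6}, {"wx": 0, "wy": 0, "wz": 0, "x": 2.3, "y": -2.6, "z": 0, "claw": 0.6}, {"wx": 0, "wy": 0, "wz": 0, "x": 2.3, "y": -2.6, "z": 1, "claw": 0.6}, {"wx": 0, "wy": 0, "wz": 0, "x": 2.3, "y": -2.6, "z": 2, "claw": 0.6}]}}

```text
clock: 9.7
tcp_pos: [0.4705, -0.0135, 0.1677]
ee_rot: [2.254, 2.187, 0.001]
ft_force: [-0.3, -0.8, 0.5]
finger_gap: 0.799
grip_force: 0.0
```

```bash
python3 -c "
from h import *
go(.4695,-.0125,.048,-1.7)"
```

```text
t 9.7 d cm [ 0.1  -0.11 11.97] w deg [ 0.06  0.01 -0.04] [ 0.4705 -0.0135  0.1677]
```

>>> {"api": "send_rows", "payload": {"deltas": [{"wx": 0, "wy": 0, "wz": 0, "x": 0.1, "y": -0.1, "z": 2.5, "claw": 0.6}, {"wx": 0, "wy": 0, "wz": 0, "x": 0.1, "y": -0.1, "z": 5.5, "claw": 0.6}, {"wx": 0, "wy": 0, "wz": 0, "x": 0.1, "y": -0.1, "z": 8.5, "claw": 0.6}, {"wx": 0, "wy": 0, "wz": 0, "x": 0.1, "y": -0.1, "z": 11, "claw": 0.6}, {"wx": 0, "wy": 0, "wz": 0, "x": 0.1, "y": -0.1, "z": 12, "claw": 0.6}]}}

```text
clock: 10.12
tcp_pos: [0.4663, -0.0126, 0.0443]
ee_rot: [-2.253, -2.184, 0.006]
ft_force: [-0.5, -0.2, -1.1]
finger_gap: 0.803
grip_force: 0.0
```

>>> {"api": "send_rows", "payload": {"deltas": [{"wx": 0, "wy": 0, "wz": 0, "x": 0, "y": 0, "z": 0, "claw": 0.6}, {"wx": 0, "wy": 0, "wz": 0, "x": 0, "y": 0, "z": 0, "claw": 0.1}, {"wx": 0, "wy": 0, "wz": 0, "x": 0, "y": 0, "z": 0, "claw": 0}, {"wx": 0, "wy": 0, "wz": 0, "x": 0, "y": 0, "z": 0, "claw": -0.3}, {"wx": 0, "wy": 0, "wz": 0, "x": 0, "y": 0, "z": 0, "claw": -1}], "grip_force": 15}}

```text
clock: 10.53
tcp_pos: [0.4693, -0.012, 0.0497]
ee_rot: [2.254, 2.186, 0.003]
ft_force: [0.2, 0.2, 1.5]
finger_gap: 0.532
grip_force: 0.0
```

>>> {"api": "send_rows", "payload": {"deltas": [{"wx": 0, "wy": 0, "wz": 0, "x": 0, "y": 0, "z": 0, "claw": -1}, {"wx": 0, "wy": 0, "wz": 0, "x": 0, "y": 0, "z": 0, "claw": -1}, {"wx": 0, "wy": 0, "wz": 0, "x": 0, "y": 0, "z": 0, "claw": -1}, {"wx": 0, "wy": 0, "wz": 0, "x": 0, "y": 0, "z": 0, "claw": -1}, {"wx": 0, "wy": 0, "wz": 0, "x": 0, "y": 0, "z": 0, "claw": -1}]}}

```text
clock: 10.95
tcp_pos: [0.4689, -0.0119, 0.0495]
ee_rot: [2.254, 2.187, 0.002]
ft_force: [-1.6, -0.4, 8.7]
finger_gap: 0.461
grip_force: 14.9
```

>>> {"api": "send_rows", "payload": {"deltas": [{"wx": 0, "wy": 0, "wz": 0, "x": 0, "y": 0, "z": -0.5, "claw": -1}, {"wx": 0, "wy": 0, "wz": 0, "x": 0, "y": 0, "z": -3, "claw": -1}, {"wx": 0, "wy": 0, "wz": 0, "x": 0, "y": 0, "z": -6, "claw": -1}, {"wx": 0, "wy": 0, "wz": 0, "x": 0, "y": 0, "z": -9, "claw": -1}, {"wx": 0, "wy": 0, "wz": 0, "x": 0, "y": 0, "z": -12, "claw": -1}], "grip_force": 20}}

```text
clock: 11.37
tcp_pos: [0.4677, -0.0118, 0.1702]
ee_rot: [-2.254, -2.188, 0.0]
ft_force: [1.1, -0.5, -1.4]
finger_gap: 0.459
grip_force: 19.9
```

>>> {"api": "send_rows", "payload": {"deltas": [{"wx": 0, "wy": 0, "wz": 0.2, "x": -0.5, "y": 1.2, "z": 0, "claw": -1}, {"wx": 0, "wy": 0, "wz": 0.4, "x": -1.6, "y": 4, "z": 0, "claw": -1}, {"wx": 0, "wy": 0, "wz": 0.6, "x": -3, "y": 7, "z": 0, "claw": -1}, {"wx": 0, "wy": 0, "wz": 0.8, "x": -4.4, "y": 10, "z": 0, "claw": -1}, {"wx": 0, "wy": 0, "wz": 0.8, "x": -5.8, "y": 13, "z": 0, "claw": -1}]}}

```text
clock: 11.78
tcp_pos: [0.5977, -0.0746, 0.1681]
ee_rot: [-2.27, -2.172, 0.0]
ft_force: [0.8, 0.0, -1.8]
finger_gap: 0.457
grip_force: 19.9
```

>>> {"api": "send_rows", "payload": {"deltas": [{"wx": 0, "wy": 0, "wz": 0, "x": -1, "y": 2.4, "z": 0, "claw": -1}, {"wx": 0, "wy": 0, "wz": 0, "x": -1.6, "y": 3.8, "z": 0, "claw": -1}, {"wx": 0, "wy": 0, "wz": 0, "x": -1.8, "y": 4.2, "z": 0, "claw": -1}, {"wx": 0, "wy": 0, "wz": 0, "x": -1.8, "y": 4.2, "z": 2, "claw": -1}, {"wx": 0, "wy": 0, "wz": 0, "x": -1.8, "y": 4.2, "z": 4, "claw": -1}]}}

```text
clock: 12.2
tcp_pos: [0.6382, -0.0938, 0.1285]
ee_rot: [2.269, 2.171, 0.002]
ft_force: [-0.5, 0.4, -1.5]
finger_gap: 0.459
grip_force: 19.9
```

```bash
python3 -c "
from h import *
s=env.state();print(s['ft_force'],s['finger_gap'])
go(.6402,-.0931,.043,-2.5)"
```

```text
[-0.49142181  0.41449879 -1.45309448] 0.459070029102331
t 12.2 d cm [0.08 0.18 8.55] w deg [ 0.09  0.01 -0.04] [ 0.6382 -0.0938  0.1285]
```

>>> {"api": "send_rows", "payload": {"deltas": [{"wx": 0, "wy": 0, "wz": 0, "x": 0, "y": 0.2, "z": 2.5, "claw": -1}, {"wx": 0, "wy": 0, "wz": 0, "x": 0, "y": 0.2, "z": 5, "claw": -1}, {"wx": 0, "wy": 0, "wz": 0, "x": 0, "y": 0.2, "z": 7, "claw": -1}, {"wx": 0, "wy": 0, "wz": 0, "x": 0, "y": 0.2, "z": 8, "claw": -1}, {"wx": 0, "wy": 0, "wz": 0, "x": 0, "y": 0.2, "z": 8.2, "claw": -1}]}}

```text
clock: 12.62
tcp_pos: [0.6379, -0.0932, 0.0446]
ee_rot: [-2.268, -2.17, 0.003]
ft_force: [-1.1, 0.3, -0.9]
finger_gap: 0.457
grip_force: 19.9
```

>>> {"api": "send_rows", "payload": {"deltas": [{"wx": 0, "wy": 0, "wz": 0, "x": 0, "y": 0, "z": 0.05, "claw": -1}, {"wx": 0, "wy": 0, "wz": 0, "x": 0, "y": 0, "z": 0.15, "claw": -1}, {"wx": 0, "wy": 0, "wz": 0, "x": 0, "y": 0, "z": 0.25, "claw": -1}, {"wx": 0, "wy": 0, "wz": 0, "x": 0, "y": 0, "z": 0.35, "claw": -1}, {"wx": 0, "wy": 0, "wz": 0, "x": 0, "y": 0, "z": 0.35, "claw": -1}]}}

```text
clock: 13.03
tcp_pos: [0.6405, -0.0938, 0.0443]
ee_rot: [2.269, 2.171, 0.002]
ft_force: [-0.8, -0.5, 3.0]
finger_gap: 0.459
grip_force: 19.9
```

>>> {"api": "send_rows", "payload": {"deltas": [{"wx": 0, "wy": 0, "wz": 0, "x": 0, "y": 0, "z": 0, "claw": 0}, {"wx": 0, "wy": 0, "wz": 0, "x": 0, "y": 0, "z": 0, "claw": 0.1}, {"wx": 0, "wy": 0, "wz": 0, "x": 0, "y": 0, "z": 0, "claw": 0.3}, {"wx": 0, "wy": 0, "wz": 0, "x": 0, "y": 0, "z": 0, "claw": 0.6}, {"wx": 0, "wy": 0, "wz": 0, "x": 0, "y": 0, "z": 0, "claw": 0.6}]}}

```text
clock: 13.45
tcp_pos: [0.6397, -0.0937, 0.0431]
ee_rot: [-2.27, -2.172, 0.0]
ft_force: [0.1, 0.2, 0.1]
finger_gap: 0.746
grip_force: 0.0
```

>>> {"api": "send_rows", "payload": {"deltas": [{"wx": 0, "wy": 0, "wz": 0, "x": 0, "y": 0, "z": -0.1, "claw": 0.6}, {"wx": 0, "wy": 0, "wz": 0, "x": 0, "y": 0, "z": -3, "claw": 0.6}, {"wx": 0, "wy": 0, "wz": 0, "x": 0, "y": 0, "z": -7, "claw": 0.6}, {"wx": 0, "wy": 0, "wz": 0, "x": 0, "y": 0, "z": -11, "claw": 0.7}, {"wx": 0, "wy": 0, "wz": 0, "x": 0, "y": 0, "z": -14, "claw": 0.8}]}}

```text
clock: 13.87
tcp_pos: [0.6403, -0.0938, 0.1862]
ee_rot: [2.269, 2.171, 0.002]
ft_force: [1.3, 0.1, 0.4]
finger_gap: 0.89
grip_force: 0.0
```

>>> {"api": "send_rows", "payload": {"deltas": [{"wx": 0, "wy": 0, "wz": 0, "x": 0, "y": -3.5, "z": 0, "claw": 0.8}, {"wx": 0, "wy": 0, "wz": -0.2, "x": 0, "y": -7, "z": 0, "claw": 0.8}, {"wx": 0, "wy": 0, "wz": -0.5, "x": 0, "y": -10.5, "z": 0, "claw": 0.8}, {"wx": 0, "wy": 0, "wz": -0.8, "x": 0.1, "y": -14, "z": 0, "claw": 0.8}, {"wx": 0, "wy": 0, "wz": -0.8, "x": 0.1, "y": -17.5, "z": 0, "claw": 0.8}]}}

```text
clock: 14.28
tcp_pos: [0.4631, -0.0847, 0.1831]
ee_rot: [2.254, 2.188, 0.0]
ft_force: [-0.9, -0.3, 0.2]
finger_gap: 0.902
grip_force: 0.0
```

```bash
python3 - <<'E'
from h import *
go(.4655,-.084,.047,-1.7)
p=look("scene"); cv2.imwrite("pics/s4.png",p[60:400,100:430,::-1])
E
```

```text
t 14.28 d cm [ 0.08  0.23 13.61] w deg [ 0.01  0.   -0.  ] [ 0.4631 -0.0847  0.1831]
scene jar_slim 0.75 zt 0.119 ctr [ 0.4656 -0.1588  0.1169] bam [-0.1715 -0.1103]
scene jar_slim 0.72 zt 0.018 ctr [ 0.4639 -0.1608  0.0161] bam [-0.1731 -0.1124]
scene jar_wide 0.98 zt 0.096 ctr [ 0.4662 -0.083   0.094 ] bam [-0.1743 -0.0346]
scene jar_mill 0.97 zt 0.091 ctr [ 0.641  -0.1687  0.0908] bam [ 0.0042 -0.1125]
scene jar_mill 0.87 zt 0.08 ctr [ 0.3609 -0.0597  0.08  ] bam [-0.2805 -0.0159]
```

View pics/s4.png

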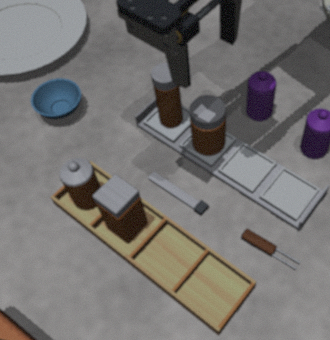

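Picture s4: the square jar stands upright in the second bay at (118,205), the gripper is above the wide jar at (208,125).

>>> {"api": "send_rows", "payload": {"deltas": [{"wx": 0, "wy": 0, "wz": 0, "x": 0.1, "y": 0, "z": 0.5, "claw": 0.8}, {"wx": 0, "wy": 0, "wz": 0, "x": 0.1, "y": 0.1, "z": 3.5, "claw": 0.8}, {"wx": 0, "wy": 0, "wz": 0, "x": 0.1, "y": 0.1, "z": 7, "claw": 0.8}, {"wx": 0, "wy": 0, "wz": 0, "x": 0.1, "y": 0.1, "z": 10.5, "claw": 0.8}, {"wx": 0, "wy": 0, "wz": 0, "x": 0.1, "y": 0.1, "z": 13.7, "claw": 0.8}]}}

```text
clock: 14.95
tcp_pos: [0.4669, -0.084, 0.044]
ee_rot: [2.254, 2.188, 0.001]
ft_force: [0.0, 0.2, -0.7]
finger_gap: 0.9
grip_force: 0.0
```

>>> {"api": "send_rows", "payload": {"deltas": [{"wx": 0, "wy": 0, "wz": 0, "x": 0, "y": 0, "z": 0, "claw": 0.8}, {"wx": 0, "wy": 0, "wz": 0, "x": 0, "y": 0, "z": 0, "claw": 0.3}, {"wx": 0, "wy": 0, "wz": 0, "x": 0, "y": 0, "z": 0, "claw": 0.2}, {"wx": 0, "wy": 0, "wz": 0, "x": 0, "y": 0, "z": 0, "claw": 0}, {"wx": 0, "wy": 0, "wz": 0, "x": 0, "y": 0, "z": 0, "claw": -1}], "grip_force": 15}}

```text
clock: 15.37
tcp_pos: [0.4675, -0.0843, 0.0478]
ee_rot: [2.253, 2.186, 0.003]
ft_force: [-2.7, -0.4, 2.1]
finger_gap: 0.628
grip_force: 1.9
```

>>> {"api": "send_rows", "payload": {"deltas": [{"wx": 0, "wy": 0, "wz": 0, "x": 0, "y": 0, "z": 0, "claw": -1}, {"wx": 0, "wy": 0, "wz": 0, "x": 0, "y": 0, "z": 0, "claw": -1}, {"wx": 0, "wy": 0, "wz": 0, "x": 0, "y": 0, "z": 0, "claw": -1}, {"wx": 0, "wy": 0, "wz": 0, "x": 0, "y": 0, "z": 0, "claw": -1}, {"wx": 0, "wy": 0, "wz": 0, "x": 0, "y": 0, "z": 0, "claw": -1}]}}

```text
clock: 15.78
tcp_pos: [0.4665, -0.0841, 0.0474]
ee_rot: [2.254, 2.187, 0.001]
ft_force: [-2.0, -0.5, 9.6]
finger_gap: 0.56
grip_force: 15.0
```

>>> {"api": "send_rows", "payload": {"deltas": [{"wx": 0, "wy": 0, "wz": 0, "x": 0, "y": 0, "z": -0.5, "claw": -1}, {"wx": 0, "wy": 0, "wz": 0, "x": 0, "y": 0, "z": -3, "claw": -1}, {"wx": 0, "wy": 0, "wz": 0, "x": 0, "y": 0, "z": -6, "claw": -1}, {"wx": 0, "wy": 0, "wz": 0, "x": 0, "y": 0, "z": -9, "claw": -1}, {"wx": 0, "wy": 0, "wz": 0, "x": 0, "y": 0, "z": -12, "claw": -1}], "grip_force": 20}}

```text
clock: 16.2
tcp_pos: [0.4655, -0.0839, 0.1679]
ee_rot: [2.255, 2.188, 0.0]
ft_force: [1.1, -0.8, -2.6]
finger_gap: 0.56
grip_force: 20.0
```

>>> {"api": "send_rows", "payload": {"deltas": [{"wx": 0, "wy": 0, "wz": 0.2, "x": 0.5, "y": 1.2, "z": 0, "claw": -1}, {"wx": 0, "wy": 0, "wz": 0.4, "x": 1.6, "y": 4, "z": 0, "claw": -1}, {"wx": 0, "wy": 0, "wz": 0.6, "x": 2.8, "y": 7, "z": 0, "claw": -1}, {"wx": 0, "wy": 0, "wz": 0.8, "x": 4, "y": 10, "z": 0, "claw": -1}, {"wx": 0, "wy": 0, "wz": 0.8, "x": 5.2, "y": 13, "z": 0, "claw": -1}]}}

```text
clock: 16.62
tcp_pos: [0.5988, -0.0352, 0.1659]
ee_rot: [2.27, 2.171, 0.0]
ft_force: [0.2, -0.6, -1.6]
finger_gap: 0.563
grip_force: 20.0
```

>>> {"api": "send_rows", "payload": {"deltas": [{"wx": 0, "wy": 0, "wz": 0, "x": 1, "y": 2.4, "z": 0, "claw": -1}, {"wx": 0, "wy": 0, "wz": 0, "x": 1.6, "y": 4, "z": 0, "claw": -1}, {"wx": 0, "wy": 0, "wz": 0, "x": 1.8, "y": 4.5, "z": 0, "claw": -1}, {"wx": 0, "wy": 0, "wz": 0, "x": 1.8, "y": 4.5, "z": 2, "claw": -1}, {"wx": 0, "wy": 0, "wz": 0, "x": 1.8, "y": 4.5, "z": 4, "claw": -1}]}}

```text
clock: 17.03
tcp_pos: [0.6439, -0.0198, 0.1261]
ee_rot: [2.268, 2.171, 0.002]
ft_force: [-0.6, -0.2, -2.2]
finger_gap: 0.56
grip_force: 20.0
```

```bash
python3 -c "
from h import *
s=env.state();print(s['ft_force'],s['finger_gap'])
go(.6434,-.0191,.0415,-2.5)"
```

```text
[-0.602081   -0.1971989  -2.15637262] 0.5597114740390419
t 17.03 d cm [ 0.06 -0.07  8.46] w deg [ 0.11  0.   -0.01] [ 0.6439 -0.0198  0.1261]
```

>>> {"api": "send_rows", "payload": {"deltas": [{"wx": 0, "wy": 0, "wz": 0, "x": 0, "y": -0.1, "z": 2.5, "claw": -1}, {"wx": 0, "wy": 0, "wz": 0, "x": 0, "y": -0.1, "z": 5, "claw": -1}, {"wx": 0, "wy": 0, "wz": 0, "x": 0, "y": -0.1, "z": 7, "claw": -1}, {"wx": 0, "wy": 0, "wz": 0, "x": 0, "y": -0.1, "z": 8, "claw": -1}, {"wx": 0, "wy": 0, "wz": 0, "x": 0, "y": -0.1, "z": 8.2, "claw": -1}]}}

```text
clock: 17.45
tcp_pos: [0.6403, -0.02, 0.0423]
ee_rot: [-2.268, -2.17, 0.004]
ft_force: [-0.1, 0.1, -2.4]
finger_gap: 0.561
grip_force: 20.0
```

>>> {"api": "send_rows", "payload": {"deltas": [{"wx": 0, "wy": 0, "wz": 0, "x": 0, "y": 0, "z": 0.05, "claw": -1}, {"wx": 0, "wy": 0, "wz": 0, "x": 0, "y": 0, "z": 0.15, "claw": -1}, {"wx": 0, "wy": 0, "wz": 0, "x": 0, "y": 0, "z": 0.25, "claw": -1}, {"wx": 0, "wy": 0, "wz": 0, "x": 0, "y": 0, "z": 0.35, "claw": -1}, {"wx": 0, "wy": 0, "wz": 0, "x": 0, "y": 0, "z": 0.35, "claw": -1}]}}

```text
clock: 17.87
tcp_pos: [0.643, -0.0199, 0.0421]
ee_rot: [2.269, 2.171, 0.002]
ft_force: [-3.1, 0.4, 4.7]
finger_gap: 0.563
grip_force: 20.0
```

>>> {"api": "send_rows", "payload": {"deltas": [{"wx": 0, "wy": 0, "wz": 0, "x": 0, "y": 0, "z": 0, "claw": 0.2}, {"wx": 0, "wy": 0, "wz": 0, "x": 0, "y": 0, "z": 0, "claw": 0.3}, {"wx": 0, "wy": 0, "wz": 0, "x": 0, "y": 0, "z": 0, "claw": 0.5}, {"wx": 0, "wy": 0, "wz": 0, "x": 0, "y": 0, "z": 0, "claw": 0.8}, {"wx": 0, "wy": 0, "wz": 0, "x": 0, "y": 0, "z": 0, "claw": 0.8}]}}

```text
clock: 18.28
tcp_pos: [0.6423, -0.0199, 0.0407]
ee_rot: [2.27, 2.172, 0.0]
ft_force: [-0.3, 0.1, -0.4]
finger_gap: 0.849
grip_force: 0.0
```

>>> {"api": "send_rows", "payload": {"deltas": [{"wx": 0, "wy": 0, "wz": 0, "x": 0, "y": 0, "z": -0.1, "claw": 0.8}, {"wx": 0, "wy": 0, "wz": 0, "x": 0, "y": 0, "z": -3, "claw": 0.8}, {"wx": 0, "wy": 0, "wz": 0, "x": 0, "y": 0, "z": -7, "claw": 0.8}, {"wx": 0, "wy": 0, "wz": 0, "x": 0, "y": 0, "z": -11, "claw": 0.7}, {"wx": 0, "wy": 0, "wz": 0, "x": 0, "y": 0, "z": -15, "claw": 0.6}]}}

```text
clock: 18.7
tcp_pos: [0.6417, -0.0199, 0.192]
ee_rot: [-2.269, -2.171, 0.001]
ft_force: [1.0, -0.7, -0.4]
finger_gap: 0.811
grip_force: 0.0
```

>>> {"api": "send_rows", "payload": {"deltas": [{"wx": 0, "wy": 0, "wz": 0, "x": -2.5, "y": -3, "z": 0, "claw": 0.6}, {"wx": 0, "wy": 0, "wz": -0.2, "x": -5, "y": -6, "z": 0, "claw": 0.6}, {"wx": 0, "wy": 0, "wz": -0.5, "x": -7.5, "y": -9, "z": 0, "claw": 0.6}, {"wx": 0, "wy": 0, "wz": -0.8, "x": -10, "y": -12, "z": 0, "claw": 0.6}, {"wx": 0, "wy": 0, "wz": -0.8, "x": -12, "y": -14.5, "z": 0, "claw": 0.6}]}}

```text
clock: 19.12
tcp_pos: [0.4898, -0.1343, 0.1906]
ee_rot: [-2.254, -2.188, 0.001]
ft_force: [-0.6, -1.1, -0.1]
finger_gap: 0.8
grip_force: 0.0
```

>>> {"api": "send_rows", "payload": {"deltas": [{"wx": 0, "wy": 0, "wz": 0, "x": -2, "y": -2, "z": 0, "claw": 0.6}, {"wx": 0, "wy": 0, "wz": 0, "x": -2.6, "y": -2.8, "z": 0, "claw": 0.6}, {"wx": 0, "wy": 0, "wz": 0, "x": -2.6, "y": -2.8, "z": 0, "claw": 0.6}, {"wx": 0, "wy": 0, "wz": 0, "x": -2.6, "y": -2.8, "z": 0, "claw": 0.6}, {"wx": 0, "wy": 0, "wz": 0, "x": -2.6, "y": -2.8, "z": 0, "claw": 0.6}]}}

```text
clock: 19.53
tcp_pos: [0.4645, -0.1581, 0.1908]
ee_rot: [2.254, 2.187, 0.001]
ft_force: [-0.2, -0.3, 0.2]
finger_gap: 0.803
grip_force: 0.0
```

```bash
python3 - <<'E'
from h import *
go(.4638,-.1595,.05,-1.7)
p=look("scene"); cv2.imwrite("pics/s5.png",p[60:400,100:430,::-1])
E
```

```text
t 19.53 d cm [-0.15 -0.08 14.08] w deg [ 0.06 -0.01 -0.02] [ 0.4645 -0.1581  0.1908]
scene jar_slim 0.88 zt 0.119 ctr [ 0.4627 -0.1584  0.1166] bam [-0.1745 -0.11  ]
scene jar_wide 0.9 zt 0.091 ctr [ 0.6446 -0.019   0.0892] bam [0.0012 0.0372]
scene jar_square 0.72 zt 0.018 ctr [0.4706 0.0623 0.0159] bam [-0.1762  0.1108]
scene jar_mill 0.89 zt 0.08 ctr [0.3736 0.05   0.0798] bam [-0.2726  0.0943]
scene jar_mill 0.73 zt 0.08 ctr [ 0.3602 -0.0589  0.0801] bam [-0.2812 -0.015 ]
```

View pics/s5.png

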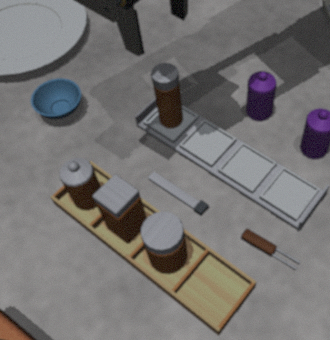

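Picture s5: three jars stand upright in their bays, wide at (163,240). The slim jar at (167,95) is under the gripper.

>>> {"api": "send_rows", "payload": {"deltas": [{"wx": 0, "wy": 0, "wz": 0, "x": -0.1, "y": -0.1, "z": 0.8, "claw": 0.6}, {"wx": 0, "wy": 0, "wz": 0, "x": -0.1, "y": -0.1, "z": 4, "claw": 0.6}, {"wx": 0, "wy": 0, "wz": 0, "x": -0.1, "y": -0.1, "z": 7.5, "claw": 0.6}, {"wx": 0, "wy": 0, "wz": 0, "x": -0.1, "y": -0.1, "z": 11, "claw": 0.6}, {"wx": 0, "wy": 0, "wz": 0, "x": -0.1, "y": -0.1, "z": 14, "claw": 0.6}]}}

```text
clock: 20.2
tcp_pos: [0.4616, -0.1591, 0.0484]
ee_rot: [-2.254, -2.188, 0.0]
ft_force: [-0.2, 0.1, 0.4]
finger_gap: 0.803
grip_force: 0.0
```

>>> {"api": "send_rows", "payload": {"deltas": [{"wx": 0, "wy": 0, "wz": 0, "x": 0, "y": 0, "z": 0, "claw": 0.6}, {"wx": 0, "wy": 0, "wz": 0, "x": 0, "y": 0, "z": 0, "claw": 0}, {"wx": 0, "wy": 0, "wz": 0, "x": 0, "y": 0, "z": 0, "claw": -0.05}, {"wx": 0, "wy": 0, "wz": 0, "x": 0, "y": 0, "z": 0, "claw": -0.1}, {"wx": 0, "wy": 0, "wz": 0, "x": 0, "y": 0, "z": 0, "claw": -0.2}], "grip_force": 15}}

```text
clock: 20.62
tcp_pos: [0.4636, -0.16, 0.0524]
ee_rot: [2.253, 2.186, 0.002]
ft_force: [-0.1, -0.5, 0.9]
finger_gap: 0.534
grip_force: 0.0
```

>>> {"api": "send_rows", "payload": {"deltas": [{"wx": 0, "wy": 0, "wz": 0, "x": 0, "y": 0, "z": 0, "claw": -0.4}, {"wx": 0, "wy": 0, "wz": 0, "x": 0, "y": 0, "z": 0, "claw": -1}, {"wx": 0, "wy": 0, "wz": 0, "x": 0, "y": 0, "z": 0, "claw": -1}, {"wx": 0, "wy": 0, "wz": 0, "x": 0, "y": 0, "z": 0, "claw": -1}, {"wx": 0, "wy": 0, "wz": 0, "x": 0, "y": 0, "z": 0, "claw": -1}]}}

```text
clock: 21.03
tcp_pos: [0.4629, -0.1598, 0.0517]
ee_rot: [2.254, 2.187, 0.001]
ft_force: [-2.0, 0.2, 8.5]
finger_gap: 0.42
grip_force: 15.0
```

>>> {"api": "send_rows", "payload": {"deltas": [{"wx": 0, "wy": 0, "wz": 0, "x": 0, "y": 0, "z": -0.5, "claw": -1}, {"wx": 0, "wy": 0, "wz": 0, "x": 0, "y": 0, "z": -3, "claw": -1}, {"wx": 0, "wy": 0, "wz": 0, "x": 0, "y": 0, "z": -6, "claw": -1}, {"wx": 0, "wy": 0, "wz": 0, "x": 0, "y": 0, "z": -9, "claw": -1}, {"wx": 0, "wy": 0, "wz": 0, "x": 0, "y": 0, "z": -12, "claw": -1}], "grip_force": 20}}

```text
clock: 21.45
tcp_pos: [0.4616, -0.1593, 0.172]
ee_rot: [-2.254, -2.187, 0.0]
ft_force: [1.6, 0.1, -1.9]
finger_gap: 0.416
grip_force: 20.0
```

>>> {"api": "send_rows", "payload": {"deltas": [{"wx": 0, "wy": 0, "wz": 0.2, "x": 1.5, "y": 1.2, "z": 0, "claw": -1}, {"wx": 0, "wy": 0, "wz": 0.4, "x": 4, "y": 3.2, "z": 0, "claw": -1}, {"wx": 0, "wy": 0, "wz": 0.6, "x": 6.6, "y": 5.3, "z": 0, "claw": -1}, {"wx": 0, "wy": 0, "wz": 0.8, "x": 9.2, "y": 7.4, "z": 0, "claw": -1}, {"wx": 0, "wy": 0, "wz": 0.8, "x": 12, "y": 9.6, "z": 0, "claw": -1}]}}

```text
clock: 21.87
tcp_pos: [0.5622, -0.0414, 0.171]
ee_rot: [2.271, 2.171, -0.0]
ft_force: [1.2, -0.8, -1.2]
finger_gap: 0.418
grip_force: 20.0
```

>>> {"api": "send_rows", "payload": {"deltas": [{"wx": 0, "wy": 0, "wz": 0, "x": 2.8, "y": 2.2, "z": 0, "claw": -1}, {"wx": 0, "wy": 0, "wz": 0, "x": 5.6, "y": 4.5, "z": 0, "claw": -1}, {"wx": 0, "wy": 0, "wz": 0, "x": 8, "y": 6.4, "z": 0, "claw": -1}, {"wx": 0, "wy": 0, "wz": 0, "x": 9.7, "y": 8.2, "z": 0, "claw": -1}, {"wx": 0, "wy": 0, "wz": 0, "x": 9.8, "y": 8.2, "z": 0, "claw": -1}]}}

```text
clock: 22.28
tcp_pos: [0.6509, 0.0551, 0.1707]
ee_rot: [2.267, 2.174, 0.004]
ft_force: [-0.3, 1.1, -1.1]
finger_gap: 0.416
grip_force: 20.0
```

>>> {"api": "send_rows", "payload": {"deltas": [{"wx": 0, "wy": 0, "wz": 0, "x": 0, "y": 0, "z": 0, "claw": -1}, {"wx": 0, "wy": 0, "wz": 0, "x": 0, "y": 0, "z": 0.5, "claw": -1}, {"wx": 0, "wy": 0, "wz": 0, "x": 0, "y": 0, "z": 2, "claw": -1}, {"wx": 0, "wy": 0, "wz": 0, "x": 0, "y": 0, "z": 3.5, "claw": -1}, {"wx": 0, "wy": 0, "wz": 0, "x": 0, "y": 0, "z": 4, "claw": -1}]}}

```text
clock: 22.7
tcp_pos: [0.6457, 0.0505, 0.1285]
ee_rot: [-2.27, -2.169, 0.005]
ft_force: [0.2, -0.0, -2.4]
finger_gap: 0.421
grip_force: 20.0
```

```bash
python3 -c "
from h import *
s=env.state();print(s['ft_force'],s['finger_gap'])
go(.6466,.0548,.045,-2.5)"
```

```text
[ 0.21829443 -0.02802501 -2.38051413] 0.42061929155072886
t 22.7 d cm [0.44 0.1  8.34] w deg [-0.2   0.04 -0.09] [0.6457 0.0505 0.1285]
```

>>> {"api": "send_rows", "payload": {"deltas": [{"wx": 0, "wy": 0, "wz": 0, "x": 0.3, "y": 0, "z": 2.5, "claw": -1}, {"wx": 0, "wy": 0, "wz": 0, "x": 0.3, "y": 0, "z": 5, "claw": -1}, {"wx": 0, "wy": 0, "wz": 0, "x": 0.3, "y": 0, "z": 7, "claw": -1}, {"wx": 0, "wy": 0, "wz": 0, "x": 0.3, "y": 0, "z": 8, "claw": -1}, {"wx": 0, "wy": 0, "wz": 0, "x": 0.3, "y": 0, "z": 8.2, "claw": -1}]}}

```text
clock: 23.12
tcp_pos: [0.6464, 0.054, 0.047]
ee_rot: [-2.269, -2.17, 0.004]
ft_force: [-0.6, -0.1, -2.2]
finger_gap: 0.416
grip_force: 20.0
```

>>> {"api": "send_rows", "payload": {"deltas": [{"wx": 0, "wy": 0, "wz": 0, "x": 0, "y": 0, "z": 0.05, "claw": -1}, {"wx": 0, "wy": 0, "wz": 0, "x": 0, "y": 0, "z": 0.15, "claw": -1}, {"wx": 0, "wy": 0, "wz": 0, "x": 0, "y": 0, "z": 0.25, "claw": -1}, {"wx": 0, "wy": 0, "wz": 0, "x": 0, "y": 0, "z": 0.35, "claw": -1}, {"wx": 0, "wy": 0, "wz": 0, "x": 0, "y": 0, "z": 0.35, "claw": -1}]}}

```text
clock: 23.53
tcp_pos: [0.6491, 0.0549, 0.0467]
ee_rot: [2.269, 2.171, 0.002]
ft_force: [-0.4, -0.2, 5.1]
finger_gap: 0.416
grip_force: 20.0
```

Contact. Release, retreat and check from above.

>>> {"api": "send_rows", "payload": {"deltas": [{"wx": 0, "wy": 0, "wz": 0, "x": 0, "y": 0, "z": 0, "claw": 0}, {"wx": 0, "wy": 0, "wz": 0, "x": 0, "y": 0, "z": 0, "claw": 0.1}, {"wx": 0, "wy": 0, "wz": 0, "x": 0, "y": 0, "z": 0, "claw": 0.3}, {"wx": 0, "wy": 0, "wz": 0, "x": 0, "y": 0, "z": 0, "claw": 0.6}, {"wx": 0, "wy": 0, "wz": 0, "x": 0, "y": 0, "z": 0, "claw": 0.6}]}}

```text
clock: 23.95
tcp_pos: [0.6482, 0.0548, 0.0451]
ee_rot: [2.27, 2.172, 0.0]
ft_force: [-0.7, -0.2, -0.3]
finger_gap: 0.749
grip_force: 0.0
```

>>> {"api": "send_rows", "payload": {"deltas": [{"wx": 0, "wy": 0, "wz": 0, "x": 0, "y": 0, "z": -0.1, "claw": 0.6}, {"wx": 0, "wy": 0, "wz": 0, "x": 0, "y": 0, "z": -3, "claw": 0.6}, {"wx": 0, "wy": 0, "wz": 0, "x": 0, "y": 0, "z": -7, "claw": 0.6}, {"wx": 0, "wy": 0, "wz": 0, "x": 0, "y": 0, "z": -11, "claw": 0.6}, {"wx": 0, "wy": 0, "wz": 0, "x": 0, "y": 0, "z": -15, "claw": 0.6}]}}

```text
clock: 24.37
tcp_pos: [0.6477, 0.0548, 0.1965]
ee_rot: [-2.269, -2.171, 0.001]
ft_force: [0.6, 0.2, -0.6]
finger_gap: 0.8
grip_force: 0.0
```

>>> {"api": "send_rows", "payload": {"deltas": [{"wx": 0, "wy": 0, "wz": 0, "x": 3, "y": -1, "z": -1, "claw": 0.6}, {"wx": 0, "wy": 0, "wz": 0, "x": 6, "y": -2, "z": -2, "claw": 0.6}, {"wx": 0, "wy": 0, "wz": 0, "x": 9, "y": -3, "z": -2, "claw": 0.6}, {"wx": 0, "wy": 0, "wz": 0, "x": 12, "y": -4, "z": -2, "claw": 0.6}, {"wx": 0, "wy": 0, "wz": 0, "x": 15, "y": -5, "z": -2, "claw": 0.6}]}}

```text
clock: 24.78
tcp_pos: [0.6044, 0.2081, 0.2156]
ee_rot: [2.27, 2.171, 0.001]
ft_force: [0.2, -0.6, -0.8]
finger_gap: 0.801
grip_force: 0.0
```

>>> {"api": "send_rows", "payload": {"deltas": [{"wx": 0, "wy": 0, "wz": 0, "x": 3, "y": -1, "z": 0, "claw": 0.6}, {"wx": 0, "wy": 0, "wz": 0, "x": 6, "y": -2, "z": 0, "claw": 0.6}, {"wx": 0, "wy": 0, "wz": 0, "x": 8, "y": -3, "z": 0, "claw": 0.6}, {"wx": 0, "wy": 0, "wz": 0, "x": 8, "y": -3, "z": 0, "claw": 0.6}, {"wx": 0, "wy": 0, "wz": 0, "x": 8, "y": -3, "z": 0, "claw": 0.6}]}}

```text
clock: 25.2
tcp_pos: [0.5779, 0.289, 0.215]
ee_rot: [2.267, 2.174, -0.001]
ft_force: [1.0, 0.5, -0.2]
finger_gap: 0.799
grip_force: 0.0
```

```bash
python3 - <<'E'
from h import *
look("top"); p=look("scene"); cv2.imwrite("pics/s6.png",p[60:400,100:430,::-1]); print(env.state()["clock"])
E
```

```text
top jar_slim 0.93 zt 0.114 ctr [0.6472 0.0526 0.1121] bam [0.0007 0.1088]
top jar_wide 0.8 zt 0.091 ctr [ 0.6424 -0.0224  0.0893] bam [-0.0009  0.0337]
top jar_square 0.58 zt 0.101 ctr [ 0.6402 -0.0961  0.0995] bam [ 0.0001 -0.0401]
top jar_mill 0.92 zt 0.092 ctr [ 0.6382 -0.1734  0.0911] bam [ 0.0015 -0.1174]
top jar_mill 0.85 zt 0.086 ctr [ 0.3577 -0.0623  0.0853] bam [-0.2835 -0.0186]
scene jar_slim 0.83 zt 0.114 ctr [0.6497 0.0559 0.1122] bam [0.003  0.1122]
scene jar_slim 0.27 zt 0.017 ctr [ 0.4635 -0.1584  0.0158] bam [-0.1736 -0.1099]
scene jar_wide 0.78 zt 0.091 ctr [ 0.6444 -0.0192  0.0893] bam [0.001 0.037]
scene jar_square 0.58 zt 0.101 ctr [ 0.6415 -0.0929  0.0991] bam [ 0.0013 -0.0368]
scene jar_mill 0.86 zt 0.08 ctr [ 0.3618 -0.0591  0.0801] bam [-0.2796 -0.0152]
scene jar_mill 0.78 zt 0.092 ctr [ 0.6467 -0.1441  0.0914] bam [ 0.0087 -0.0877]
25.7
```

View pics/s6.png

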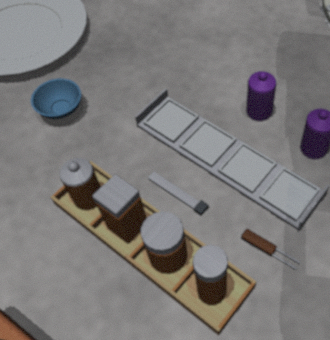

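Picture s6: all four jars stand upright in their bays (mill 78,185; square 120,210; wide 165,243; slim 210,275). The top-camera heights and offsets agree within 7 mm. Handing in.

```bash
python3 -c "
from h import *
print(job.sign_off())"
```

```text
the job is handed in; nothing more can be done
None
```

All four jars stand upright in the bamboo rack in reverse order (left to right: slim, wide, square, mill), the last camera check put each within about 7 mm of its bay's centre, and the job was handed in at about 26 s; no verdict was shown.

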